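Dry-fit the sleeves, pads and washers on two anchor studs

TASK

Dry-fit the two anchor plates on the bench. Over the taller stud thread the plain metal sleeve, then the square washer on top of it; over the shorter stud thread the black rubber pad, then the round washer on top of it. Everything must sit flat, one on another, down on its plate; leave the tape measure, the angle grinder and the hammer where they are.

Things in the scene. Friction and masses are not known exactly. Their poses are not given: they have to be found in the camera images.
- anchor_tall: Anchor plate with the taller stud: square steel plate 90 x 90 x 10 mm, fixed to the bench, with one upright threaded steel stud of 16 mm diameter welded at its centre; the stud's tip is 68 mm above the bench (58 mm above the plate's top) and its last 4 mm narrow to 12 mm. Origin: centre of the plate's underside, on the stud's axis; z up along the stud.
- anchor_short: Anchor plate with the shorter stud: the same 90 x 90 x 10 mm plate, fixed to the bench, and a 16 mm stud whose tip is only 44 mm above the bench (34 mm above the plate's top). Origin: centre of the plate's underside, on the stud's axis; z up along the stud.
- sleeve: Plain metal sleeve (short thick-walled tube), loose, standing on end: outside diameter 44 mm, bore 30 mm, 36 mm tall, about 0.23 kg. Origin: centre of its underside, on the axis; z along the axis, up.
- square_washer: Square steel plate washer, loose, lying flat: 56 x 56 mm, 8 mm thick, round 30 mm hole in the middle, about 0.15 kg. Origin: centre of its underside; x and y parallel to its sides, z up.
- pad: Black rubber pad, a thick ring, loose, lying flat: outside diameter 60 mm, bore 30 mm, 20 mm tall, about 0.06 kg; stiff. Origin: centre of its underside, on the axis; z up.
- round_washer: Round steel washer, loose, lying flat: outside diameter 60 mm, hole 30 mm, 8 mm thick, about 0.13 kg. Origin: centre of its underside, on the axis; z up.
- tape_measure: Bystander: yellow tape measure lying flat, about 70 x 64 mm, 36 mm high. Lies among the parts. Origin: centre of its underside.
- grinder: Bystander: angle grinder lying on its 115 mm disc, about 300 mm long, 75 mm high, at the left side of the work. Origin: under the disc's centre, on the bench; its handle runs 245 mm along its +x.
- hammer: Bystander: hammer lying on the bench at the right side of the work, lower than 50 mm. Its handle runs to its -x.
Mind the look-alikes: they are no part of the job. Leave any pink look-alike of the round_washer alone.

How it is judged (in metres and radians):
At the end, for the whole second after the job is handed in: Undersides above the plate's underside: sleeve 10 mm and square washer 46 mm on the taller stud, pad 10 mm and round washer 30 mm on the shorter one, each within 3 mm; centres within 11 mm of the stud's axis, tilt under 0.1 rad, same side up as at the start, all at rest (horizontal distance between each of sleeve, square_washer and anchor_tall below 0.011 m and z of sleeve in the frame of anchor_tall between 0.007 and 0.013 m and angle between each of sleeve, square_washer, pad, round_washer's own z axis and vertical below 0.1 rad and linear speed of each of sleeve, square_washer, pad, round_washer below 0.02 m/s and angular speed of each of sleeve, square_washer, pad, round_washer below 0.2 rad/s and z of square_washer in the frame of anchor_tall between 0.043 and 0.049 m and horizontal distance between each of pad, round_washer and anchor_short below 0.011 m and z of pad in the frame of anchor_short between 0.007 and 0.013 m and z of round_washer in the frame of anchor_short between 0.027 and 0.033 m); the robot touches nothing.
It fails at once if the tape measure is moved by more than 25 mm (distance of tape_measure from where it was at the start of the episode above 0.025 m).
It fails at once if the grinder is moved by more than 25 mm (distance of grinder from where it was at the start of the episode above 0.025 m).
It fails at once if the hammer is moved by more than 25 mm (distance of hammer from where it was at the start of the episode above 0.025 m).
It also fails if it takes over 106 s, if anything falls off the work surface, if the arm or the gripper's body presses on something with over 40 N, if the wrist force passes 120 N, or if a joint passes its speed limit or range.

ROBOT

A 6-joint arm with a two-finger parallel gripper is mounted at the origin on the work surface. World frame = base frame: x ahead of the robot, y to its left, z up, the work surface at z = 0. Lengths are in mm, angles in rad, forces in N, time in s.
With the tool pointing down it reaches from about 400 to 925 mm from the base axis. Payload 12.5 kg.
Tool frame: the origin (TCP) lies between the finger pads; the fingertips stand 25 mm ahead of it and the grasp point (between the pads) lies 6 mm ahead of it; z points along the fingers, y is the line along which they close (so a half turn about z gives the same grasp; the last joint's range is limited). The gripper opens to 95 mm and grips with 3 to 60 N. Pads are 20 mm wide; open, the fingers measure 119 mm over their backs; the gripper's body (75 mm by 180 mm) begins 59 mm behind the grasp point.
Start: joints at [-0.106, 0.491, 1.559, -0, 1.092, -0.106], TCP at [625.015, 0.021, 239.661] pointing down, gripper open.
Joint ranges: [-3.1, 3.1], [-0.84, 2.19], [0.05, 2.79], [-1.13, 4.28], [0.06, 2.93], [-2.69, 2.69]. Speed limits (rad/s): [2.22, 2.22, 2.79, 3.14, 3.14, 3.14].

INTERFACE

Orientations are given as [roll, pitch, yaw] about the fixed x, y, z axes, in that order (R = Rz(yaw) Ry(pitch) Rx(roll)).
In Python, from cell import state, read_camera, job_done, cut_out gives the robot as it stands. The module is installed in compiled form; this text tells all that it offers.
- The arm moves only by the tool jog_arm, never from a script. Its argument "motion" is a list of rows, each a list of 2 entries, a list of its own where there are three numbers: the shift along the tool's x, y, z in mm, then the turn about the tool's z in rad. A call has 1 to 5 rows; each row is the pose to reach, as a shift and turn from the pose commanded when the call began, along the tool's axes at that moment; what a row does not reach only later rows make up. A row lasts 1/10 s, in which the tool goes at most 50 mm and 8.59 degrees, less where a joint would pass 70% of its speed; a pose out of reach is approached as far as the arm can. A call with a gripper value outside its range is refused whole. "grip" is the closure, from 0 (fully open) to 1 (shut), set as the call begins (left out, the last holds). The fingers move at their own pace and stop on an object; the grip force is fixed at half the most. Time passes only in rows, so rows that repeat a pose let the fingers close. It gives the time, the measured TCP pose, the force, the opening and the grip force at its end, in the units of the state.
- state(): the state, without advancing time (a new reading comes with each control period).
- read_camera(name): name is "scene" or "side" or "wrist"; returns a dict with "img" (420x560x3 uint8, blue, green, red), "vertical_fov" (degrees; the focal length in pixels is half the picture's height over the tangent of half this angle, whatever the lens; pixels are square), "cx", "cy" (the principal point, pixels), "extrinsics" (4x4, takes a point from camera to world coordinates). Camera axes: x right, y up, looking along -z (the intrinsics and any distortion apply to the point x, -y, -z); pixel columns grow to the right and rows downward; lengths in mm; the calibration is good to about 2 mm. A picture is of the moment at which its call begins. There is no depth.
- job_done(): hands the job in; it is judged then, once.
Trained networks look in a picture, given as the dict that the camera call returned (one of the last four; its "shot" number tells which), for a name from the list of things; names that differ only in an ending like _2 or _b are one class to them, and where a whole thing is asked for, a point or a joint stands for the part that bears it (a point fixed in the world has none). Each returns a list of dicts, best first, with "p" (0 to 1); they miss things now and then, are a little off and sometimes report something else, mostly with a low value. They report only what shows in the picture. A call takes as long as a camera call. They do not tell look-alikes from the thing itself.
- cut_out(name, picture): "region" (420x560 bool, what is visible of it) and "box" ([left, top, right, bottom] in pixels, round what is visible of it).
The state is a dict: "t": time; "joints": joint angles; "qvel": joint speeds; "tau": joint torques, N m; "eef_pos": TCP position; "tcp_rot": TCP orientation; "ft_force": force on the tool from outside, world axes, zero at the start; "moment": the same for the moment, N m; "opening": opening from 0.0 (shut) to 1.0 (fully open); "grip_force": force on a finger pad.
Only numpy, scipy, OpenCV 4.12 (cv2) and the standard library are available. Lean on these libraries where they do the work, as an engineer would, in place of code of your own. Each camera call takes 0.05 s, during which the arm holds its last target. There are 200 camera calls.

## Working session

There is one attempt and no reset: what is moved stays moved. The work goes in short steps, Python scripts to look and compute and a tool call to move; the robot and the scene stay as the last step left them, time stands still between calls to the robot, and variables do not carry over. Pictures are saved under pics/ and viewed, at most 14 in all, crops included, and the job is handed in when it is done.

Besides the shell and the picture viewer there is one more tool, called as a command line: name --argument value ..., lists and objects as JSON in quotes. jog_arm: Moves the arm, as the interface text tells. Its arguments: {"type":"object","properties":{"motion":{"type":"array"},"grip":{"type":"number"}},"required":["motion"]}

```bash
mkdir -p pics; cat > h.py <<'E'
import numpy as np, cv2
from cell import state, read_camera, job_done, cut_out
def K(c):
    f=c["img"].shape[0]/2/np.tan(np.radians(c["vertical_fov"])/2); return f,c["cx"],c["cy"]
def ray(c,u,v,z):
    f,cx,cy=K(c);E=np.array(c["extrinsics"])
    d=E[:3,:3]@np.array([(u-cx)/f,-(v-cy)/f,-1]);o=E[:3,3]
    return o+d*(z-o[2])/d[2]
def proj(c,p):
    f,cx,cy=K(c);E=np.array(c["extrinsics"]);q=E[:3,:3].T@(np.array(p)-E[:3,3])
    return cx+f*q[0]/-q[2], cy-f*q[1]/-q[2]
E
python3 - <<'E'
from h import *
for n in ["scene","side","wrist"]:
    c=read_camera(n);cv2.imwrite(f"pics/{n}0.png",c["img"])
    print(n,{k:v for k,v in c.items() if k not in("img",)})
    for t in ["anchor_tall","anchor_short","sleeve","square_washer","pad","round_washer","tape_measure"]:
        for r in cut_out(t,c)[:3]:
            m=r["region"];v,u=np.nonzero(m);print(t,round(r["p"],2),r["box"],ray(c,u.mean(),v.mean(),10).round())
print(state())
E
```

```text
scene {'vertical_fov': 50.21712090910669, 'cx': 286.3286354426931, 'cy': 204.2793320775997, 'extrinsics': array([[-3.02200423e-01, -6.27916182e-01,  7.17214175e-01,
         1.49416015e+03],
       [ 9.53237724e-01, -2.01880416e-01,  2.24904734e-01,
         3.24244260e+02],
       [ 3.57017337e-03,  7.51641913e-01,  6.59561739e-01,
         9.16980162e+02],
       [ 0.00000000e+00,  0.00000000e+00,  0.00000000e+00,
         1.00000000e+00]]), 'shot': 1}
anchor_tall 0.94 [197.5, 165.8, 236.0, 194.9] [ 479. -226.   10.]
anchor_short 0.56 [302.7, 187.9, 335.6, 207.5] [452. 101.  10.]
sleeve 0.68 [260.5, 182.3, 273.5, 198.3] [463. -65.  10.]
square_washer 0.53 [353.6, 204.0, 380.0, 222.9] [473. 258.  10.]
pad 0.7 [197.5, 208.3, 217.4, 227.9] [ 640. -183.   10.]
round_washer 0.6 [235.5, 207.1, 259.6, 221.5] [587. -83.  10.]
round_washer 0.49 [267.7, 246.9, 287.6, 266.5] [729.  59.  10.]
round_washer 0.48 [264.8, 222.9, 285.9, 237.8] [627.  22.  10.]
tape_measure 0.97 [318.5, 234.5, 350.7, 261.3] [632. 200.  10.]
side {'vertical_fov': 56.58786237706006, 'cx': 286.1077143177567, 'cy': 211.
[... 2083 characters left out ...]
  10.]
{'t': 1.2, 'joints': array([-1.05569349e-01,  4.90879048e-01,  1.55891090e+00, -1.70768490e-06,
        1.09170065e+00, -1.05635196e-01]), 'qvel': array([ 1.02061115e-03,  8.95026089e-04,  1.10310625e-03,  3.31368834e-04,
       -1.21440034e-03, -6.40683536e-06]), 'tau': array([-1.02772545e-03, -6.12480140e+01, -2.58425814e+01,  6.92950934e-02,
        4.45402286e-02,  1.06579219e-05]), 'eef_pos': array([6.25008885e+02, 4.05622886e-02, 2.39670205e+02]), 'tcp_rot': array([3.14149133e+00, 1.22671131e-05, 1.57086296e+00]), 'ft_force': array([-0.51759314, -0.64071984, -0.06942808]), 'moment': array([-0.01340112,  0.00281524, -0.02052138]), 'grip_force': 0.0, 'opening': 0.9984806289437059}
```

View pics/wrist0.png

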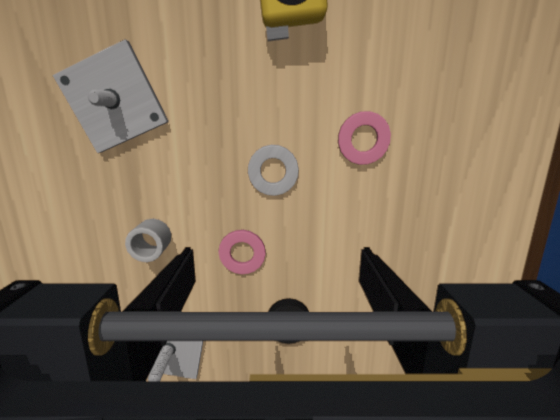

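View pics/scene0.png

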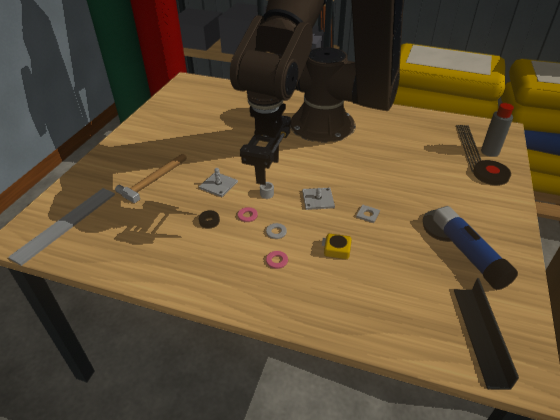

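View pics/side0.png

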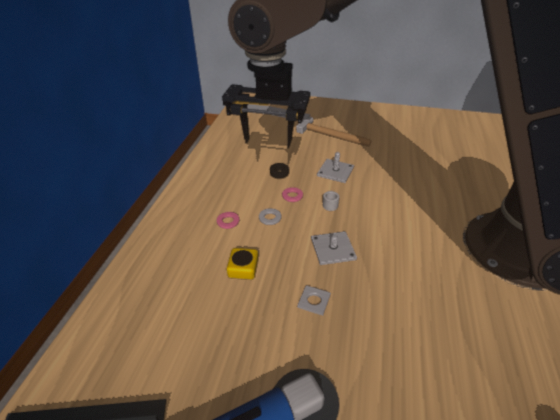

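The wrist view shows the grey (real) round washer at (273,170) and pink look-alikes at (242,252) and (364,137). The sleeve is at (149,241), the short anchor at (110,97), the tall anchor at (175,365) and the pad at (288,318). Scene and side show the square washer at (367,213) and (314,299). I'll move so the wrist camera sees the right-hand parts clearly.

jog_arm --motion '[[[-170, -65, 0], 0], [[-170, -65, 0], 0], [[-170, -65, 0], 0], [[-170, -65, 0], 0], [[-170, -65, 0], 0]]' --grip 0

```text
t: 1.7
eef_pos: [558.8, -173.3, 239.8]
tcp_rot: [3.141, 0.001, 1.567]
ft_force: [-0.6, 0.0, -0.0]
opening: 1.0
grip_force: 0.0
```

```bash
cat >> h.py <<'E'
H=dict(anchor_tall=10,anchor_short=10,sleeve=36,square_washer=8,pad=20,round_washer=8,tape_measure=36)
def meas(c,t):
    for r in cut_out(t,c)[:3]:
        m=r["region"].astype(np.uint8)
        cs,_=cv2.findContours(m,cv2.RETR_EXTERNAL,cv2.CHAIN_APPROX_NONE)
        h=cv2.convexHull(max(cs,key=cv2.contourArea))[:,0]
        w=np.array([ray(c,u,v,H[t])[:2] for u,v in h],np.float32)
        cc,rad=cv2.minEnclosingCircle(w);a=cv2.minAreaRect(w)
        b,g,rr=c["img"][r["region"]].mean(0)
        print(t,round(r["p"],2),np.round(r["box"]),"circ",np.round(cc,1),"d",round(2*rad,1),"rect",np.round(a[0],1),np.round(a[1],1),round(a[2],1),"bgr",int(b),int(g),int(rr))
E
python3 - <<'E'
from h import *
c=read_camera("wrist");cv2.imwrite("pics/w1.png",c["img"])
for t in ["anchor_tall","sleeve","pad","round_washer"]: meas(c,t)
E
```

```text
anchor_tall 0.67 [169. 188. 250. 270.] circ [ 473.  -226.6] d 124.8 rect [ 473.9 -226.1] [93.1 91.9] 77.7 bgr 137 139 141
anchor_tall 0.16 [168.  63. 217. 109.] circ [466.1 -61.2] d 52.8 rect [466.2 -61.1] [45.3 51.8] 89.8 bgr 111 115 119
sleeve 0.62 [169.  63. 217. 113.] circ [472.4 -63.5] d 49.8 rect [472.8 -63. ] [44.7 48.2] 84.1 bgr 110 115 120
pad 0.94 [322. 168. 374. 221.] circ [ 638.8 -180.7] d 64.7 rect [ 637.9 -181.6] [58.  63.6] 46.7 bgr 31 35 38
round_washer 0.82 [306.   0. 366.  36.] circ [618.5  16. ] d 58.6 rect [618.5   4.2] [30.7 58.1] 89.8 bgr 135 137 141
```

View pics/w1.png

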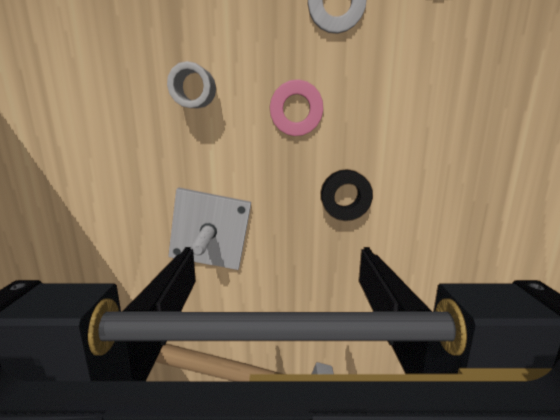

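jog_arm --motion '[[[240, -10, 0], 0], [[240, -10, 0], 0], [[240, -10, 0], 0], [[240, -10, 0], 0], [[240, -10, 0], 0]]'

```text
t: 2.45
eef_pos: [549.4, 73.7, 239.8]
tcp_rot: [3.141, -0.0, 1.573]
ft_force: [0.9, -0.8, -0.9]
opening: 1.0
grip_force: 0.0
```

jog_arm --motion '[[[70, 0, 0], 0], [[70, 0, 0], 0], [[70, 0, 0], 0]]'

```text
t: 2.75
eef_pos: [549.4, 143.7, 239.6]
tcp_rot: [3.141, -0.0, 1.576]
ft_force: [0.1, -0.1, 0.4]
opening: 1.0
grip_force: 0.0
```

```bash
python3 - <<'E'
from h import *
c=read_camera("wrist");cv2.imwrite("pics/w2.png",c["img"])
for t in ["anchor_short","square_washer","sleeve","round_washer","tape_measure"]: meas(c,t)
E
```

```text
anchor_short 0.71 [142. 174. 237. 262.] circ [443.7 100.9] d 123.2 rect [443.8  99.6] [92.  90.5] 22.7 bgr 137 139 141
square_washer 0.78 [175.  46. 227. 110.] circ [464.3 259.7] d 77.5 rect [464.2 260. ] [56.2 58.4] 80.7 bgr 142 143 146
sleeve 0.9 [195. 344. 236. 365.] circ [471.2 -61.6] d 45.4 rect [470.7 -67.7] [44.2 29.6] 0.3 bgr 122 124 127
round_washer 0.93 [310. 260. 351. 300.] circ [618.5  20.3] d 61.8 rect [619.9  20.8] [57.4 58. ] 0.3 bgr 142 144 147
round_washer 0.93 [388. 233. 437. 276.] circ [722.1  57.9] d 64.0 rect [722.2  57.9] [59.2 62.5] 52.9 bgr 121 107 169
round_washer 0.79 [277. 344. 317. 368.] circ [579.6 -86.3] d 58.6 rect [579.7 -94.6] [38.4 56.7] 88.0 bgr 122 104 169
tape_measure 0.61 [327. 102. 392. 178.] circ [634.4 201.2] d 92.7 rect [635.  201.3] [67.2 75.7] 6.6 bgr 44 94 108
```

View pics/w2.png

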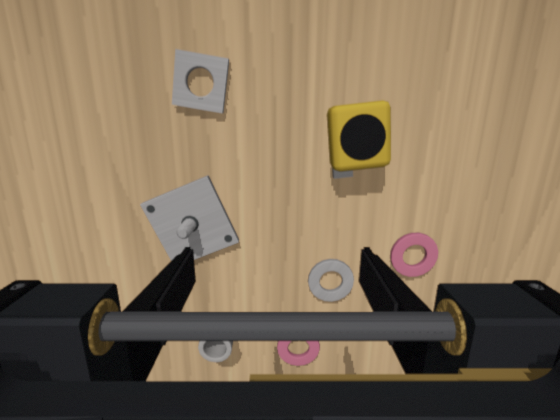

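The real square washer is at (200,82), turned about -9°. The short anchor is at (188,222), the round washer at (331,280) and the tape at (360,136). Sleeve first.

jog_arm --motion '[[[-206, -79, 0], 0], [[-206, -79, 0], 0], [[-206, -79, 0], 0], [[-206, -79, 0], 0], [[-206, -79, 0], 0]]'

```text
t: 3.55
eef_pos: [469.4, -69.5, 239.9]
tcp_rot: [3.142, 0.0, 1.567]
ft_force: [0.8, 0.2, 0.7]
opening: 1.001
grip_force: 0.0
```

jog_arm --motion '[[[0, 0, 80], 0], [[0, 0, 80], 0], [[0, 0, 80], 0], [[0, 0, 80], 0]]'

```text
t: 3.95
eef_pos: [471.2, -66.5, 160.2]
tcp_rot: [-3.141, -0.0, 1.57]
ft_force: [-0.5, 0.5, 0.6]
opening: 1.0
grip_force: 0.0
```

```bash
python3 - <<'E'
from h import *
s=state();print(s["eef_pos"],s["tcp_rot"])
c=read_camera("wrist");cv2.imwrite("pics/w3.png",c["img"])
meas(c,"sleeve")
E
```

```text
[471.23439447 -66.49964076 160.24826043] [-3.14132654e+00 -6.21839333e-05  1.57002715e+00]
sleeve 0.64 [253. 178. 302. 234.] circ [469.3 -58.9] d 49.0 rect [469.6 -58.7] [48.4 42.5] 90.0 bgr 129 132 135
```

View pics/w3.png

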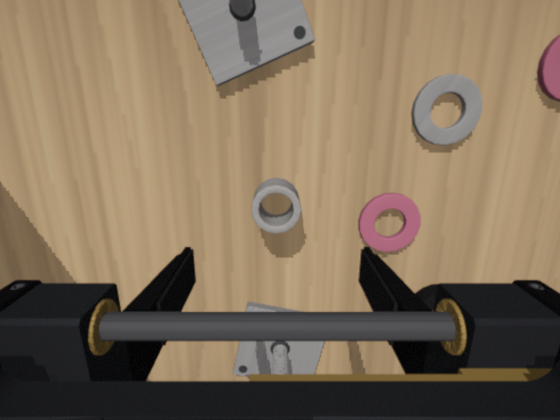

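The view shows the sleeve at (276,206), with its top rim centred near (276,209), so its centre is about (470,-61). Next I descend and grip.

jog_arm --motion '[[[5, -1, 60], 0], [[5, -1, 100], 0], [[5, -1, 129], 0], [[5, -1, 129], 0], [[5, -1, 129], 0]]'

```text
t: 4.55
eef_pos: [470.8, -61.1, 31.9]
tcp_rot: [3.141, 0.0, 1.571]
ft_force: [-0.2, -0.2, -0.1]
opening: 1.0
grip_force: 0.0
```

jog_arm --motion '[[[0, 0, 0], 0], [[0, 0, 0], 0], [[0, 0, 0], 0], [[0, 0, 0], 0], [[0, 0, 0], 0]]' --grip 1

```text
t: 5.05
eef_pos: [470.1, -61.0, 31.0]
tcp_rot: [3.141, 0.0, 1.571]
ft_force: [-0.5, -0.2, 1.4]
opening: 0.634
grip_force: 0.0
```

jog_arm --motion '[[[0, 0, 0], 0], [[0, 0, 0], 0], [[0, 0, 0], 0], [[0, 0, 0], 0], [[0, 0, 0], 0]]'

```text
t: 5.55
eef_pos: [470.0, -61.0, 30.6]
tcp_rot: [-3.142, -0.0, 1.571]
ft_force: [-0.1, -0.2, 0.9]
opening: 0.455
grip_force: 30.0
```

jog_arm --motion '[[[0, 0, -45], 0], [[0, 0, -85], 0], [[0, 0, -85], 0]]'

```text
t: 5.85
eef_pos: [471.5, -61.3, 119.2]
tcp_rot: [3.136, 0.002, 1.571]
ft_force: [0.5, 0.8, -2.7]
opening: 0.453
grip_force: 30.0
```

jog_arm --motion '[[[-166, 3, 0], 0], [[-166, 3, 0], 0], [[-166, 3, 0], 0], [[-166, 3, 0], 0], [[-166, 3, 0], 0]]'

```text
t: 6.35
eef_pos: [472.5, -228.8, 114.5]
tcp_rot: [-3.141, -0.001, 1.568]
ft_force: [-0.4, 0.3, -2.4]
opening: 0.451
grip_force: 30.0
```

jog_arm --motion '[[[0, 0, 0], 0], [[0, 0, 0], 0]]'

```text
t: 6.55
eef_pos: [472.8, -225.5, 115.2]
tcp_rot: [-3.141, -0.001, 1.572]
ft_force: [1.3, 0.4, -2.1]
opening: 0.454
grip_force: 30.0
```

```bash
python3 - <<'E'
from h import *
s=state();print(s["eef_pos"],s["tcp_rot"],s["opening"])
ims=[]
for n in ["scene","side"]:
    c=read_camera(n); u,v=map(int,proj(c,[473,-227,60]))
    p=[proj(c,[473,-227,68]),proj(c,[473,-227,10])];print(n,np.round(p),u,v)
    im=c["img"][v-40:v+40,u-50:u+50];ims.append(cv2.resize(im,None,fx=4,fy=4,interpolation=cv2.INTER_CUBIC))
cv2.imwrite("pics/c4.png",np.hstack(ims))
E
```

```text
[ 472.75020147 -225.50892306  115.24704001] [-3.14062351e+00 -7.92883397e-04  1.57197447e+00] 0.45417632036668776
scene [[217. 168.]
 [219. 182.]] 217 170
side [[338. 153.]
 [336. 169.]] 337 155
```

View pics/c4.png

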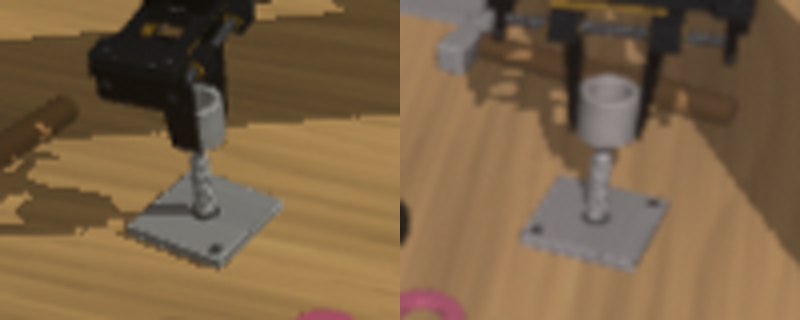

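In both views the sleeve hangs over the stud, within about 2-3 mm. I nudge +2 in x and descend.

jog_arm --motion '[[[0, 2, 0], 0], [[0, 2, 25], 0], [[0, 2, 45], 0], [[0, 2, 60], 0], [[0, 2, 60], 0]]'

```text
t: 7.15
eef_pos: [474.6, -226.1, 54.2]
tcp_rot: [-3.139, -0.002, 1.571]
ft_force: [-0.3, 0.1, -3.5]
opening: 0.454
grip_force: 30.0
```

jog_arm --motion '[[[0, 0, 6], 0], [[0, 0, 11], 0], [[0, 0, 13], 0], [[0, 0, 13], 0]]'

```text
t: 7.55
eef_pos: [475.1, -227.0, 42.7]
tcp_rot: [3.141, 0.0, 1.571]
ft_force: [-0.7, -0.1, -3.1]
opening: 0.451
grip_force: 30.0
```

jog_arm --motion '[[[0, 0, 1], 0], [[0, 0, 2], 0], [[0, 0, 2], 0]]'

```text
t: 7.85
eef_pos: [475.1, -227.0, 40.7]
tcp_rot: [3.141, 0.0, 1.571]
ft_force: [-0.5, 0.3, -3.5]
opening: 0.453
grip_force: 30.0
```

jog_arm --motion '[[[0, 0, 0], 0], [[0, 0, 0], 0], [[0, 0, 0], 0], [[0, 0, 0], 0], [[0, 0, 0], 0]]' --grip 0.3

```text
t: 8.35
eef_pos: [475.1, -227.0, 40.7]
tcp_rot: [3.141, 0.0, 1.571]
ft_force: [0.5, 0.7, 0.4]
opening: 0.693
grip_force: 0.0
```

jog_arm --motion '[[[0, 0, 0], 0], [[0, 0, -50], 0], [[0, 0, -100], 0], [[0, 0, -120], 0], [[0, 0, -120], 0]]' --grip 0

```text
t: 8.85
eef_pos: [476.0, -227.5, 163.6]
tcp_rot: [3.137, 0.003, 1.571]
ft_force: [-0.7, 0.3, -0.1]
opening: 0.993
grip_force: 0.0
```

jog_arm --motion '[[[40, 164, 0], 0], [[40, 164, 0], 0], [[40, 164, 0], 0], [[40, 164, 0], 0], [[40, 164, 0], 0]]'

```text
t: 9.35
eef_pos: [640.4, -185.8, 158.3]
tcp_rot: [-3.14, -0.001, 1.573]
ft_force: [-0.7, -0.1, 0.2]
opening: 1.0
grip_force: 0.0
```

jog_arm --motion '[[[0, 0, 0], 0], [[0, 0, 0], 0]]'

```text
t: 9.55
eef_pos: [637.8, -187.3, 160.0]
tcp_rot: [-3.14, -0.0, 1.57]
ft_force: [-0.4, 1.0, -0.5]
opening: 0.998
grip_force: 0.0
```

```bash
python3 - <<'E'
from h import *
s=state();print(s["eef_pos"],s["tcp_rot"])
c=read_camera("wrist");E=np.array(c["extrinsics"]);print(E[:3,3])
cv2.imwrite("pics/w5.png",c["img"])
for t in("pad","anchor_tall","sleeve"):meas(c,t)
E
```

```text
[ 637.79837202 -187.32258352  160.00992339] [-3.14024237e+00 -4.45980186e-04  1.57011595e+00]
[ 637.47823326 -102.98987629  305.41671345]
pad 0.61 [248. 168. 313. 236.] circ [ 640.3 -181.3] d 62.6 rect [ 639.6 -181.3] [59.3 60.4] 0.0 bgr 31 33 36
anchor_tall 0.82 [ 65. 191. 163. 292.] circ [ 475.7 -226.5] d 126.8 rect [ 475.1 -226.6] [93.1 92.4] 78.4 bgr 133 134 136
sleeve 0.96 [ 66. 227. 136. 283.] circ [ 478.1 -226.1] d 66.5 rect [ 478.5 -225.4] [64.4 45.1] 35.8 bgr 108 110 112
```

View pics/w5.png

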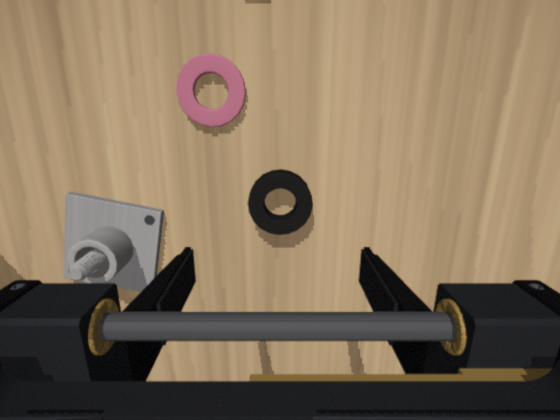

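The sleeve is seated on the tall stud (100,260), and the pad at (280,202) is at about (640,-182). I grip the pad.

jog_arm --motion '[[[5, 2, 50], 0], [[5, 2, 100], 0], [[5, 2, 130], 0], [[5, 2, 130], 0], [[5, 2, 130], 0]]'

```text
t: 10.25
eef_pos: [640.8, -182.2, 30.4]
tcp_rot: [-3.141, -0.0, 1.57]
ft_force: [-0.5, -0.1, -0.1]
opening: 0.998
grip_force: 0.0
```

jog_arm --motion '[[[0, 0, 0], 0], [[0, 0, 0], 0], [[0, 0, 0], 0], [[0, 0, 0], 0], [[0, 0, 0], 0]]' --grip 1

```text
t: 10.75
eef_pos: [641.1, -182.0, 30.9]
tcp_rot: [3.141, 0.0, 1.571]
ft_force: [-0.3, 0.2, -0.1]
opening: 0.641
grip_force: 0.0
```

jog_arm --motion '[[[0, 0, 0], 0], [[0, 0, 0], 0], [[0, 0, 0], 0]]'

```text
t: 11.05
eef_pos: [641.1, -182.0, 30.9]
tcp_rot: [3.141, 0.0, 1.571]
ft_force: [-0.7, 0.4, 3.1]
opening: 0.613
grip_force: 30.0
```

jog_arm --motion '[[[0, 0, -50], 0], [[0, 0, -90], 0], [[0, 0, -90], 0]]'

```text
t: 11.35
eef_pos: [643.1, -182.7, 126.0]
tcp_rot: [3.134, 0.003, 1.571]
ft_force: [0.1, 0.2, -0.2]
opening: 0.611
grip_force: 30.0
```

jog_arm --motion '[[[200, -140, 0], 0], [[200, -140, 0], 0], [[200, -140, 0], 0], [[200, -140, 0], 0], [[200, -140, 0], 0]]'

```text
t: 11.85
eef_pos: [499.1, 19.6, 120.1]
tcp_rot: [-3.141, -0.0, 1.571]
ft_force: [1.1, 0.0, -0.9]
opening: 0.612
grip_force: 30.0
```

jog_arm --motion '[[[81, -57, 20], 0], [[81, -57, 20], 0], [[81, -57, 30], 0], [[81, -57, 40], 0], [[81, -57, 40], 0]]'

```text
t: 12.35
eef_pos: [444.3, 98.5, 79.4]
tcp_rot: [-3.14, 0.0, 1.57]
ft_force: [0.1, -0.2, -0.8]
opening: 0.616
grip_force: 30.0
```

jog_arm --motion '[[[0, 0, 0], 0], [[0, 0, 0], 0]]'

```text
t: 12.55
eef_pos: [444.7, 98.2, 80.7]
tcp_rot: [3.141, -0.0, 1.569]
ft_force: [-1.0, -0.4, -0.5]
opening: 0.609
grip_force: 30.0
```

```bash
python3 - <<'E'
from h import *
s=state();print(s["eef_pos"],s["tcp_rot"],s["opening"])
ims=[]
for n in ["scene","side"]:
    c=read_camera(n); u,v=map(int,proj(c,[443,100,50]))
    im=c["img"][v-40:v+40,u-50:u+50];ims.append(cv2.resize(im,None,fx=4,fy=4,interpolation=cv2.INTER_CUBIC))
cv2.imwrite("pics/c6.png",np.hstack(ims))
E
```

```text
[444.70110453  98.20745119  80.73908092] [ 3.14105334e+00 -1.84029647e-05  1.56918125e+00] 0.6088012526910078
```

View pics/c6.png

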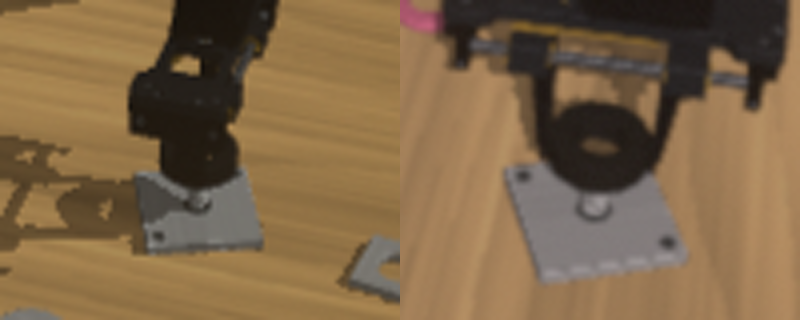

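In both views the pad is centred over the short stud (197,200 and 596,205 in the crops). I lower it.

jog_arm --motion '[[[1, 0, 15], 0], [[1, 0, 30], 0], [[1, 0, 36], 0], [[1, 0, 39], 0], [[1, 0, 39], 0]]'

```text
t: 13.15
eef_pos: [444.1, 99.9, 41.7]
tcp_rot: [-3.141, 0.0, 1.571]
ft_force: [0.1, 0.9, -0.7]
opening: 0.611
grip_force: 30.0
```

jog_arm --motion '[[[0, 0, 1], 0], [[0, 0, 1], 0]]'

```text
t: 13.35
eef_pos: [444.2, 100.0, 41.0]
tcp_rot: [3.141, -0.0, 1.571]
ft_force: [-0.3, 0.2, -1.3]
opening: 0.615
grip_force: 30.0
```

jog_arm --motion '[[[0, 0, 0], 0], [[0, 0, 0], 0], [[0, 0, 0], 0], [[0, 0, 0], 0], [[0, 0, 0], 0]]' --grip 0

```text
t: 13.85
eef_pos: [444.0, 100.0, 40.7]
tcp_rot: [3.142, 0.0, 1.571]
ft_force: [0.5, 0.2, -0.3]
opening: 0.969
grip_force: 0.0
```

jog_arm --motion '[[[0, 0, 0], 0], [[0, 0, -50], 0], [[0, 0, -100], 0], [[0, 0, -120], 0], [[0, 0, -120], 0]]'

```text
t: 14.35
eef_pos: [445.0, 100.1, 163.3]
tcp_rot: [3.136, -0.0, 1.571]
ft_force: [-0.3, -0.5, 0.4]
opening: 0.997
grip_force: 0.0
```

jog_arm --motion '[[[-85, 174, 0], 0], [[-85, 174, 0], 0], [[-85, 174, 0], 0], [[-85, 174, 0], 0], [[-85, 174, 0], 0]]'

```text
t: 14.85
eef_pos: [621.3, 12.6, 158.4]
tcp_rot: [3.141, 0.0, 1.568]
ft_force: [-1.6, 0.1, -1.2]
opening: 1.004
grip_force: 0.0
```

jog_arm --motion '[[[0, 0, 0], 0], [[0, 0, 0], 0]]'

```text
t: 15.05
eef_pos: [616.8, 15.5, 159.6]
tcp_rot: [-3.139, -0.0, 1.571]
ft_force: [-0.2, -0.0, 0.7]
opening: 1.002
grip_force: 0.0
```

```bash
python3 - <<'E'
from h import *
s=state();print(s["eef_pos"],s["tcp_rot"])
c=read_camera("wrist")
cv2.imwrite("pics/w7.png",c["img"])
for t in("pad","round_washer","anchor_short"):meas(c,t)
E
```

```text
[616.81495619  15.47369921 159.60183066] [-3.13940530e+00 -2.50862353e-04  1.57106090e+00]
pad 0.67 [ 32.  74. 113. 150.] circ [441.8  98.9] d 69.9 rect [441.6  98.9] [69.5 60.2] 0.0 bgr 25 25 26
round_washer 0.89 [250. 170. 313. 233.] circ [619.7  20.2] d 61.1 rect [619.7  20.5] [59.  59.3] 31.6 bgr 140 143 147
round_washer 0.75 [361. 130. 428. 191.] circ [723.1  57.4] d 61.6 rect [722.7  57.2] [60.3 58.2] 0.1 bgr 121 103 168
round_washer 0.65 [214. 271. 272. 315.] circ [580.2 -82.1] d 61.1 rect [580.1 -77.1] [59.9 49.9] 2.4 bgr 118 103 165
anchor_short 0.69 [  6.  40. 152. 182.] circ [444.7  99.4] d 127.6 rect [444.5  99.1] [93.3 90.6] 23.0 bgr 118 119 121
```

View pics/w7.png

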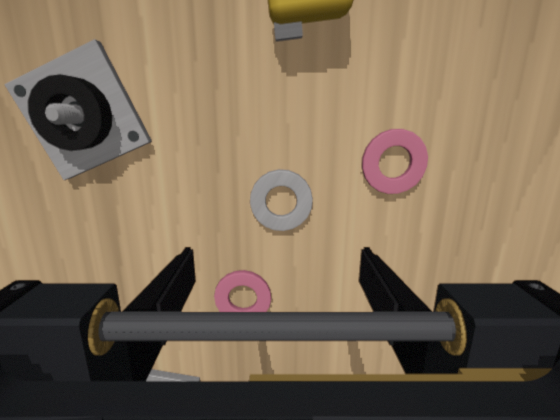

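The pad is seated on the short plate (67,112). The grey washer at (281,200) is at about (619.7,20.3), and I grip it low.

jog_arm --motion '[[[5, 2, 50], 0], [[5, 2, 100], 0], [[5, 2, 125], 0], [[5, 2, 132], 0], [[5, 2, 132], 0]]'

```text
t: 15.75
eef_pos: [619.8, 20.2, 28.5]
tcp_rot: [-3.141, -0.0, 1.571]
ft_force: [-1.0, 0.7, -0.1]
opening: 1.001
grip_force: 0.0
```

jog_arm --motion '[[[0, 0, 0], 0], [[0, 0, 0], 0]]'

```text
t: 15.95
eef_pos: [620.8, 20.0, 30.5]
tcp_rot: [3.139, 0.0, 1.571]
ft_force: [0.5, -0.4, -0.8]
opening: 0.999
grip_force: 0.0
```

jog_arm --motion '[[[0, 0, 0], 0], [[0, 0, 1], 0], [[0, 0, 2], 0], [[0, 0, 2], 0]]'

```text
t: 16.35
eef_pos: [620.0, 20.0, 26.6]
tcp_rot: [3.142, 0.0, 1.571]
ft_force: [1.0, 0.2, 0.4]
opening: 1.004
grip_force: 0.0
```

jog_arm --motion '[[[0, 0, 0], 0], [[0, 0, 0], 0], [[0, 0, 0], 0]]'

```text
t: 16.65
eef_pos: [620.0, 20.0, 26.6]
tcp_rot: [3.142, -0.0, 1.571]
ft_force: [0.5, -0.2, -0.4]
opening: 1.001
grip_force: 0.0
```

jog_arm --motion '[[[0, 0, 0], 0], [[0, 0, 0], 0], [[0, 0, 0], 0], [[0, 0, 0], 0], [[0, 0, 0], 0]]' --grip 1

```text
t: 17.15
eef_pos: [620.0, 20.0, 26.7]
tcp_rot: [3.142, 0.0, 1.571]
ft_force: [0.3, -0.2, 0.7]
opening: 0.637
grip_force: 0.0
```

jog_arm --motion '[[[0, 0, 0], 0], [[0, 0, 0], 0], [[0, 0, 0], 0]]'

```text
t: 17.45
eef_pos: [620.1, 20.0, 26.7]
tcp_rot: [3.141, 0.0, 1.571]
ft_force: [-0.5, 0.2, -0.3]
opening: 0.613
grip_force: 30.0
```

jog_arm --motion '[[[0, 0, -20], 0], [[0, 0, -50], 0], [[0, 0, -75], 0], [[0, 0, -75], 0]]'

```text
t: 17.85
eef_pos: [621.3, 20.0, 104.7]
tcp_rot: [3.137, 0.0, 1.571]
ft_force: [0.1, 0.1, -1.0]
opening: 0.611
grip_force: 30.0
```

jog_arm --motion '[[[20, -44, 0], 0], [[50, -110, 0], 0], [[70, -154, 0], 0], [[80, -176, 0], 0], [[80, -176, 0], 0]]'

```text
t: 18.35
eef_pos: [438.5, 101.3, 100.9]
tcp_rot: [-3.136, 0.0, 1.573]
ft_force: [-0.5, -1.2, -1.7]
opening: 0.613
grip_force: 30.0
```

jog_arm --motion '[[[0, 0, 0], 0], [[0, 0, 0], 0], [[0, 0, 0], 0]]'

```text
t: 18.65
eef_pos: [444.9, 99.7, 101.3]
tcp_rot: [3.141, -0.0, 1.57]
ft_force: [0.4, 0.1, -1.0]
opening: 0.613
grip_force: 30.0
```

```bash
python3 - <<'E'
from h import *
s=state();print(s["eef_pos"],s["tcp_rot"],s["opening"])
ims=[]
for n in ["scene","side"]:
    c=read_camera(n); u,v=map(int,proj(c,[443,100,60]))
    im=c["img"][v-40:v+40,u-50:u+50];ims.append(cv2.resize(im,None,fx=4,fy=4,interpolation=cv2.INTER_CUBIC))
cv2.imwrite("pics/c8.png",np.hstack(ims))
E
```

```text
[444.89589278  99.65847576 101.30836053] [ 3.14128302e+00 -1.15444023e-06  1.57002956e+00] 0.6130016897802929
```

View pics/c8.png

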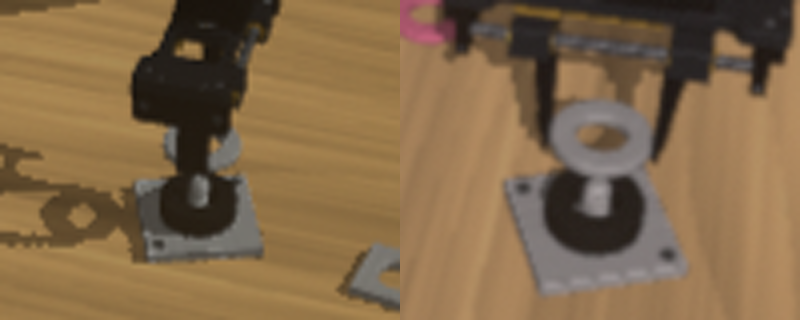

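The washer is held level and centred over the stud and pad. I lower it to 30 mm.

jog_arm --motion '[[[0, 0, 15], 0], [[0, 0, 30], 0], [[0, 0, 39], 0], [[0, 0, 43], 0], [[0, 0, 43], 0]]'

```text
t: 19.25
eef_pos: [444.0, 99.9, 58.3]
tcp_rot: [-3.141, 0.0, 1.571]
ft_force: [0.5, -0.4, -1.4]
opening: 0.611
grip_force: 30.0
```

jog_arm --motion '[[[0, 0, 0], 0], [[0, 0, 0], 0]]'

```text
t: 19.45
eef_pos: [444.3, 100.0, 59.1]
tcp_rot: [3.141, -0.0, 1.571]
ft_force: [0.7, -0.6, -1.6]
opening: 0.613
grip_force: 30.0
```

Then release, retreat, and go to the square washer, arriving short of it and turning 0.16.

jog_arm --motion '[[[0, 0, 1], 0], [[0, 0, 2], 0], [[0, 0, 2], 0], [[0, 0, 2], 0]]'

```text
t: 19.85
eef_pos: [444.0, 100.0, 56.7]
tcp_rot: [3.142, 0.0, 1.571]
ft_force: [0.5, -0.4, -2.1]
opening: 0.61
grip_force: 30.0
```

jog_arm --motion '[[[0, 0, 0], 0], [[0, 0, 0], 0], [[0, 0, 0], 0], [[0, 0, 0], 0], [[0, 0, 0], 0]]' --grip 0

```text
t: 20.35
eef_pos: [444.0, 100.0, 56.7]
tcp_rot: [3.141, 0.0, 1.571]
ft_force: [-0.4, 0.5, 0.3]
opening: 0.97
grip_force: 0.0
```

jog_arm --motion '[[[0, 0, 0], 0], [[0, 0, -40], 0], [[0, 0, -80], 0], [[0, 0, -104], 0], [[0, 0, -104], 0]]'

```text
t: 20.85
eef_pos: [445.1, 100.1, 163.4]
tcp_rot: [3.136, -0.0, 1.571]
ft_force: [0.9, 0.2, -0.1]
opening: 1.003
grip_force: 0.0
```

jog_arm --motion '[[[40, 5, 0], 0.05], [[90, 13, 0], 0.1], [[130, 20, 0], 0.16], [[150, 20, 0], 0.16], [[150, 20, 0], 0.16]]'

```text
t: 21.35
eef_pos: [463.5, 252.0, 159.4]
tcp_rot: [-3.141, 0.0, 1.414]
ft_force: [-1.0, -1.0, -0.4]
opening: 0.998
grip_force: 0.0
```

jog_arm --motion '[[[0, 0, 0], 0], [[0, 0, 0], 0], [[0, 0, 0], 0]]'

```text
t: 21.65
eef_pos: [464.1, 249.0, 160.5]
tcp_rot: [-3.141, 0.0, 1.41]
ft_force: [0.1, -0.4, 0.7]
opening: 0.999
grip_force: 0.0
```

```bash
python3 - <<'E'
from h import *
s=state();print(s["eef_pos"],s["tcp_rot"])
c=read_camera("wrist")
cv2.imwrite("pics/w9.png",c["img"])
for t in("square_washer",):meas(c,t)
E
```

```text
[464.07578619 248.99804303 160.52588015] [-3.14143171e+00  1.94665852e-04  1.40951498e+00]
square_washer 0.75 [249. 162. 306. 223.] circ [464.5 260.1] d 79.1 rect [464.3 260.3] [58.1 57.6] 80.8 bgr 141 143 146
```

View pics/w9.png

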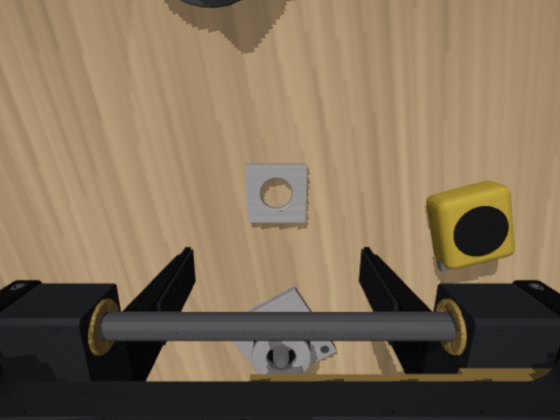

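The square washer at (276,193) is aligned with the fingers, and the round washer sits on the pad. I descend by (11,-2,134) in the tool frame.

jog_arm --motion '[[[11, -2, 50], 0], [[11, -2, 100], 0], [[11, -2, 125], 0], [[11, -2, 133], 0], [[11, -2, 134], 0]]'

```text
t: 22.25
eef_pos: [463.7, 260.8, 26.4]
tcp_rot: [-3.141, 0.001, 1.41]
ft_force: [0.5, 0.4, 0.9]
opening: 1.0
grip_force: 0.0
```

jog_arm --motion '[[[0, 0, 0], 0], [[0, 0, 0], 0], [[0, 0, 0], 0], [[0, 0, 0], 0]]'

```text
t: 22.65
eef_pos: [464.1, 261.3, 27.2]
tcp_rot: [3.141, -0.001, 1.411]
ft_force: [-0.4, -0.7, 0.2]
opening: 1.0
grip_force: 0.0
```

jog_arm --motion '[[[0, 0, 0], 0], [[0, 0, 0], 0], [[0, 0, 0], 0], [[0, 0, 0], 0], [[0, 0, 0], 0]]' --grip 1

```text
t: 23.15
eef_pos: [463.8, 261.2, 26.6]
tcp_rot: [3.142, 0.0, 1.411]
ft_force: [-0.1, 0.4, -0.2]
opening: 0.635
grip_force: 0.0
```

jog_arm --motion '[[[0, 0, 0], 0], [[0, 0, 0], 0], [[0, 0, 0], 0], [[0, 0, 0], 0]]'

```text
t: 23.55
eef_pos: [463.9, 261.2, 26.6]
tcp_rot: [3.141, -0.0, 1.411]
ft_force: [1.3, 0.6, -0.6]
opening: 0.583
grip_force: 30.0
```

jog_arm --motion '[[[0, 0, -20], 0], [[0, 0, -60], 0], [[0, 0, -95], 0], [[0, 0, -105], 0], [[0, 0, -105], 0]]'

```text
t: 24.05
eef_pos: [464.1, 261.3, 132.6]
tcp_rot: [3.14, -0.001, 1.411]
ft_force: [-0.5, -0.6, -2.1]
opening: 0.586
grip_force: 30.0
```

jog_arm --motion '[[[-30, 5, 0], 0], [[-70, 13, 0], 0], [[-115, 21, 0], 0], [[-160, 29, 0], 0], [[-205, 37, 0], 0]]'

```text
t: 24.55
eef_pos: [466.7, 51.3, 129.9]
tcp_rot: [-3.139, 0.0, 1.411]
ft_force: [2.0, -0.5, -1.4]
opening: 0.584
grip_force: 30.0
```

jog_arm --motion '[[[-45, 8, 0], 0], [[-90, 16, 0], 0], [[-135, 25, 0], 0], [[-180, 33, 0], 0], [[-220, 41, 0], 0]]'

```text
t: 25.05
eef_pos: [472.1, -172.7, 129.8]
tcp_rot: [-3.139, -0.001, 1.41]
ft_force: [0.3, 0.9, -2.0]
opening: 0.585
grip_force: 30.0
```

jog_arm --motion '[[[-35, 7, 0], 0], [[-50, 10, 0], 0], [[-55, 10, 0], 0], [[-55, 10, 0], 0], [[-55, 10, 0], 0]]'

```text
t: 25.55
eef_pos: [474.0, -225.3, 131.2]
tcp_rot: [-3.14, -0.001, 1.412]
ft_force: [-0.8, 0.2, -2.3]
opening: 0.586
grip_force: 30.0
```

```bash
python3 - <<'E'
from h import *
s=state();print(s["eef_pos"],s["tcp_rot"],s["opening"])
ims=[]
for n in ["scene","side"]:
    c=read_camera(n); u,v=map(int,proj(c,[474,-227,80]))
    im=c["img"][v-40:v+40,u-50:u+50];ims.append(cv2.resize(im,None,fx=4,fy=4,interpolation=cv2.INTER_CUBIC))
cv2.imwrite("pics/c10.png",np.hstack(ims))
E
```

```text
[ 473.95507068 -225.27905098  131.17919995] [-3.14043646e+00 -6.87990891e-04  1.41184668e+00] 0.5860231229738104
```

View pics/c10.png

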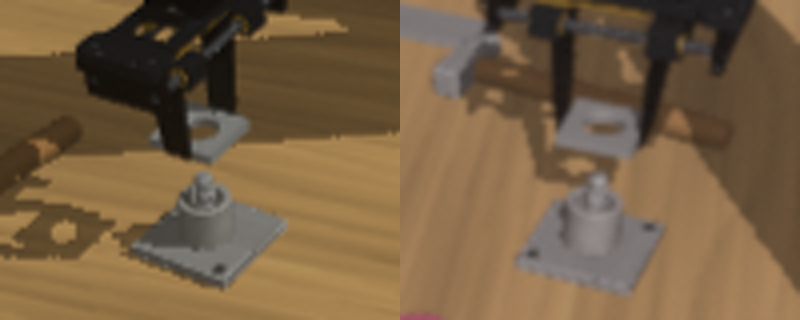

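The square washer is level and in line with the stud in both views. I lower it.

jog_arm --motion '[[[-1, 0, 20], 0], [[-1, 0, 35], 0], [[-1, 0, 48], 0], [[-1, 0, 56], 0], [[-1, 0, 57], 0]]'

```text
t: 26.15
eef_pos: [473.9, -227.2, 73.9]
tcp_rot: [-3.14, -0.001, 1.411]
ft_force: [-0.4, -0.0, -1.1]
opening: 0.588
grip_force: 30.0
```

jog_arm --motion '[[[0, 0, 0], 0], [[0, 0, 0], 0], [[0, 0, 0], 0]]'

```text
t: 26.45
eef_pos: [474.3, -227.8, 75.2]
tcp_rot: [3.141, 0.0, 1.411]
ft_force: [0.2, 0.6, -1.7]
opening: 0.589
grip_force: 30.0
```

jog_arm --motion '[[[0, 0, 1], 0], [[0, 0, 2], 0], [[0, 0, 2], 0], [[0, 0, 2], 0]]'

```text
t: 26.85
eef_pos: [474.0, -227.7, 72.6]
tcp_rot: [3.142, -0.0, 1.411]
ft_force: [-0.2, -0.4, -1.9]
opening: 0.589
grip_force: 30.0
```

jog_arm --motion '[[[0, 0, 0], 0], [[0, 0, 0], 0], [[0, 0, 0], 0], [[0, 0, 0], 0], [[0, 0, 0], 0]]' --grip 0

```text
t: 27.35
eef_pos: [474.1, -227.7, 72.7]
tcp_rot: [3.141, 0.0, 1.411]
ft_force: [0.2, 0.6, -0.9]
opening: 0.949
grip_force: 0.0
```

jog_arm --motion '[[[0, 0, 0], 0], [[0, 0, -40], 0], [[0, 0, -90], 0], [[0, 0, -140], 0], [[0, 0, -165], 0]]'

```text
t: 27.85
eef_pos: [474.6, -228.0, 241.7]
tcp_rot: [3.137, 0.002, 1.411]
ft_force: [-0.6, 0.8, -0.7]
opening: 0.998
grip_force: 0.0
```

jog_arm --motion '[[[20, 60, 0], 0], [[40, 110, 0], 0], [[40, 110, 0], 0], [[40, 110, 0], 0], [[40, 110, 0], 0]]'

```text
t: 28.35
eef_pos: [588.4, -205.5, 237.2]
tcp_rot: [-3.14, -0.0, 1.411]
ft_force: [-0.1, 0.6, -0.1]
opening: 1.001
grip_force: 0.0
```

```bash
python3 - <<'E'
from h import *
rows=[]
for n in ["scene","side"]:
    c=read_camera(n);ims=[]
    for P in ([474,-227,45],[444,100,30]):
        u,v=map(int,proj(c,P));im=c["img"][v-35:v+35,u-45:u+45]
        ims.append(cv2.resize(im,None,fx=4,fy=4,interpolation=cv2.INTER_CUBIC))
    rows.append(np.hstack(ims))
cv2.imwrite("pics/end.png",np.vstack(rows))
s=state();print(s["eef_pos"],s["t"])
c=read_camera("wrist");H["square_washer"]=54
meas(c,"square_washer");meas(c,"anchor_tall")
E
```

```text
[ 588.01620051 -205.9342851   237.6715854 ] 28.45
square_washer 0.91 [147. 203. 203. 258.] circ [ 474.  -227.5] d 81.1 rect [ 474.  -226.9] [58.7 58.2] 80.9 bgr 134 135 138
anchor_tall 0.72 [147. 182. 223. 257.] circ [ 474.7 -226.7] d 124.7 rect [ 473.7 -226.9] [91.3 90.2] 78.2 bgr 130 131 133
```

View pics/end.png

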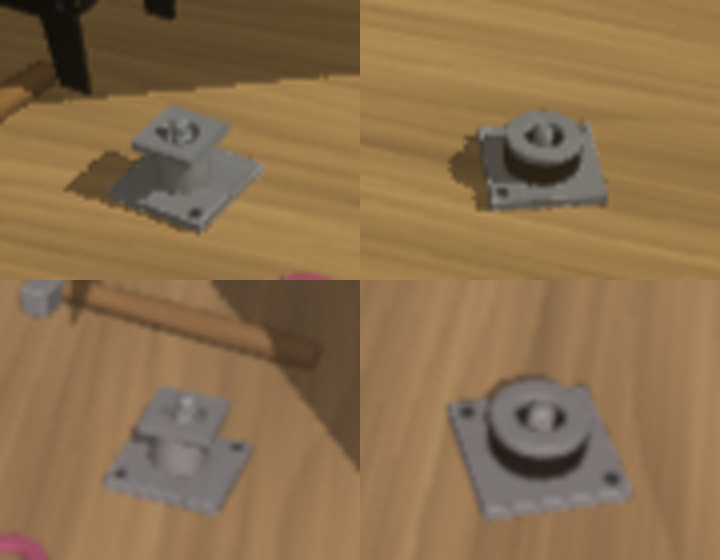

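Both stacks sit flat, with their studs through the holes (tall at (180,130) and (185,410), short at (545,135) and (540,415)). I hand the job in.

```bash
python3 -c "
from cell import job_done;print(job_done())"
```

```text
the job is handed in; nothing more can be done
None
```

I handed the job in at about 28 s: the final pictures show the sleeve and square washer flat on the tall stud and the pad and grey round washer flat on the short one; the interface returned no verdict, and I kept the arm away from the bystanders and pink washers.

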